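Draw the rivet cassette from the feeder

TASK

Unload the bench rivet feeder: press its hinged spring pedal down to the stop, which draws the lock bar back off the cassette, and let the pedal come up again. Then pinch the cassette's two black side catches together between the fingers, lift the cassette straight up out of its seat and finish while still holding it upright and still, with the catches squeezed, about 12 cm above where it sat. Leave the parts lying round the feeder where they are.

Things in the scene. Friction and masses are not known exactly. Their poses are not given: they have to be found in the camera images.
- feeder: Grey rivet feeder fixed to the bench, base 262x80 mm (its x -45 to +217): cassette seat at one end, pedal at the other, lock bar between. Origin on the bench top under the seat's centre; x points from the seat to the pedal, z up. Seat walls 70x60 mm outside, rim 52 mm above the bench; guide staples over the bar reach 75 mm.
- pedal_pad (a point): Centre of the top of the pedal's dark tread (80 mm along the feeder, 50 mm wide): where to press. Turns about a hinge across the feeder at feeder x = 100 mm, 26 mm above the bench. Up: at feeder x = 165 mm, 58 mm above the bench; fully down: x = 172 mm, 30 mm above the bench. Its axes are the feeder's when the pedal is up and turn with it.
- pedal (a joint): Angle of the pedal in rad: 0 up, 0.40 at its lower stop (tread level). A spring brings it back up; the stop takes about 11 N at the tread's centre.
- lock_bar (a joint): Travel of the flat steel lock bar in m: near 0 its nose lies over the cassette's toe and blocks lifting; pressing the pedal fully pulls it back about 0.016, and it stays there by friction. It is clear of the toe from about 0.010.
- cassette_grip (a point): Point midway between the cassette's two black catch buttons, 86 mm above the bench when seated. Aluminium block 50 (x) x 40 (y) x 100 mm, 0.25-0.5 kg, 40 mm deep in the seat; underside 74 mm below this point, top 26 mm above. Axes as the feeder's. Buttons on its +y and -y sides, 14 mm wide, 24 mm high, centred at this height: 54 mm over both, 40 mm when pressed flush. Pinch along y.
- catch_a (a joint): How far the button on the cassette's +y side is pressed in, in m: 0 out, 0.0075 at its stop; against a spring of 2 N rising to 6 N. It must be in by more than 0.005 to free its tooth from the seat.
- catch_b (a joint): The same for the button on the -y side.
- bearing_a: Bystander: release bearing, a dark steel ring 48 mm across and 18 mm high; origin under its centre, on the bench.
- lining_pad_0: Bystander: brake pad, 40x61x14 mm, lying flat; origin under its centre, on the bench.
- spring_a: Bystander: coil spring standing upright, 39 mm across and 68 mm high; origin under its centre, on the bench.
- lining_pad_1: Bystander: brake pad, 40x61x14 mm, lying flat; origin under its centre, on the bench.
- bearing_c: Bystander: release bearing, a dark steel ring 42 mm across and 20 mm high; origin under its centre, on the bench.
Mind the look-alikes: they are no part of the job. What is shaped like the part that bears cassette_grip but brown or red is not meant.

How it is judged:
On the way, in this order (a step that is already met when the one before it is completed fails the run):
1. the pedal is pressed down to its stop and the lock bar is drawn clear of the cassette (value of joint pedal above 0.36 rad and value of joint lock_bar above 0.01 m), for 0.1 s.
2. the pedal has come up again (value of joint pedal below 0.1 rad), for 0.1 s.
3. both catches are pinched in (value of joint each of catch_a, catch_b above 0.005 m and contact force between cassette and the fingers above 2 N), for 0.1 s.
At the end, for the whole second after the job is handed in: The gripper holds the cassette, both catches pressed in by more than 5 mm, lifted 9 to 17 cm above its seated height, within 6 cm of straight above the seat, upright within 15 degrees, at rest, not touching the feeder; the pedal is up (all of step 3 and z of cassette_grip in the frame of feeder between 0.176 and 0.256 m and contact force between cassette and feeder below 0.1 N and angle between cassette_grip's own z axis and vertical below 0.26 rad and linear speed of cassette below 0.03 m/s and horizontal distance between cassette_grip and feeder below 0.06 m and value of joint pedal below 0.1 rad); the arm keeps its last pose, push and grip.
It fails at once if a bystander was moved more than 3 cm (distance of any of bearing_a, lining_pad_0, spring_a, lining_pad_1, bearing_c from where it was at the start of the episode above 0.03 m).
It fails at once if the cassette was raised in its seat before the lock bar was clear (z of cassette_grip in the frame of feeder above 0.096 m and value of joint lock_bar below 0.006 m).
It also fails if it takes over 42 s, if anything falls off the work surface, if the arm or the gripper's body presses on something with over 40 N, if the wrist force passes 120 N, or if a joint passes its speed limit or range.

ROBOT

A 6-joint arm with a two-finger parallel gripper is mounted at the origin on a cart in front of the work surface, level with it; the furniture and walls round the work are solid. World frame = base frame: x ahead of the robot, y to its left, z up, the work surface at z = 0. Lengths are in m, angles in rad, forces in N, time in s.
With the tool pointing down it reaches from about 0.35 to 0.875 m from the base axis. Payload 15.5 kg.
Tool frame: the origin (TCP) lies between the finger pads; the fingertips stand 22 mm ahead of it and the grasp point (between the pads) lies 3 mm ahead of it; z points along the fingers, y is the direction in which the jaws open and shut (so a half turn about z gives the same grasp; the last joint's range is limited). The gripper opens to 85 mm and grips with 20 to 120 N. Pads are 22 mm wide; open, the fingers measure 114 mm over their backs; the gripper's body (76 mm by 85 mm) begins 54 mm behind the grasp point. The pads swing forward as they close: fully open they stand 13 mm farther back than shut.
Start: joints at [1.101, 0.494, 1.345, -0, 1.302, -0.096], TCP at [0.229, 0.582, 0.253] pointing down, gripper open.
Joint ranges: [-2.91, 2.91], [-0.82, 2.16], [0.22, 2.67], [-1.22, 4.37], [0.12, 2.79], [-3.08, 3.08]. Speed limits (rad/s): [1.89, 1.89, 2.57, 3.01, 3.01, 3.01].

INTERFACE

Orientations are given as a rotation vector (axis times angle).
In Python, from bench import manip gives the robot as it stands.
- The arm moves only by the tool move_arm, never from a script. Its argument "increments" is text: rows parted by semicolons, each of 5 numbers parted by spaces: the finger opening in mm, from 0 to 85.4, then the shift along the tool's x, y, z in units of 30 mm (1.0 is 30 mm), then the turn about the tool's z in degrees. In form: hand x y z roll; .... A call has 1 to 5 rows; each row is the pose to reach, as a shift and turn from the pose commanded when the call began, along the tool's axes at that moment; what a row does not reach only later rows make up. A row lasts 1/12 s, in which the tool goes at most 41.7 mm and 7.16 degrees, less where a joint would pass 70% of its speed; a pose out of reach is approached as far as the arm can. A call with a gripper value outside its range is refused whole. The fingers move at their own pace and stop on an object; "grip_force" is the grip in N (left out, the last holds). Time passes only in rows, so rows that repeat a pose let the fingers close. It gives the time, the measured TCP pose, the force and the opening at its end, in the units of the state.
- manip.get_state(): the state, without advancing time (a new reading comes with each control period).
- manip.read_camera(name): name is "scene" or "top" or "wrist"; returns the picture (480x640x3 uint8, red, green, blue); there is no depth.
- manip.camera_info(name): a dict with "mtx" (3x3 intrinsics, pixels), "R" (3x3) and "t" (3): a world point X has camera coordinates R X + t. Camera axes: x right, y down, z forward; pixel columns grow to the right and rows downward; lengths in m; the calibration is good to about 2 mm. A picture is of the moment at which its call begins: read the wrist's pose just before it. camera_info takes no time and is no camera call; for the wrist camera it gives the pose at the moment of the call.
- manip.sign_off(): hands the job in, once; it reports no verdict.
The state is a dict: "t": time; "q": joint angles; "dq": joint speeds; "joint_efforts": joint torques, N m; "ee_pos": TCP position; "tool_rot": TCP orientation; "contact_force": force on the tool from outside, world axes, zero at the start; "wrist_torque": the same for the moment, N m; "width": opening from 0.0 (shut) to 1.0 (fully open).
Only numpy, scipy, OpenCV 4.12 (cv2) and the standard library are available. Lean on these libraries where they do the work, as an engineer would, in place of code of your own. Each camera call takes 0.05 s, during which the arm holds its last target.

## Working session

There is one attempt and no reset: what is moved stays moved. The work goes in short steps, Python scripts to look and compute and a tool call to move; the robot and the scene stay as the last step left them, time stands still between calls to the robot, and variables do not carry over. Pictures are saved under pics/ and viewed, and the job is handed in when it is done.

Besides the shell and the picture viewer there is one more tool, called after "Call:" in YAML: its name, and indented under it one key for each argument. move_arm: Moves the arm, as the interface text tells. Its arguments: {"type":"object","properties":{"increments":{"type":"string"},"grip_force":{"type":"number"}},"required":["increments"]}

```bash
mkdir -p pics; python3 - <<'E'
from bench import manip
import cv2
s=manip.get_state(); print(s)
for n in ("scene","top","wrist"):
    c=manip.camera_info(n); im=manip.read_camera(n); cv2.imwrite(f"pics/{n}0.png",im[:,:,::-1]); print(n,c)
E
```

```text
{'t': 0.0, 'q': array([ 1.10049149e+00,  4.94196712e-01,  1.34611387e+00, -3.89390705e-05,
        1.30250865e+00, -9.54684470e-02]), 'dq': array([ 0.00062717, -0.00122149, -0.0001461 , -0.00081697, -0.00065143,
        0.0015868 ]), 'joint_efforts': array([-6.94571372e-04, -8.82162738e+01, -3.83863127e+01, -3.36115627e-04,
        1.01861314e-02,  1.17963527e-04]), 'ee_pos': array([0.22866557, 0.58131514, 0.25269768]), 'tool_rot': array([-5.85277586e-01, -3.08628036e+00,  1.86639851e-03]), 'contact_force': array([-0.13799067, -0.12960002,  0.68642574]), 'wrist_torque': array([0.03754815, 0.01418406, 0.00652469]), 'width': 1.0010849873493033}
scene {'mtx': array([[511.96122172,   0.        , 324.41852196],
       [  0.        , 511.96122172, 245.83866774],
       [  0.        ,   0.        ,   1.        ]]), 'R': array([[-0.78173542, -0.62358331, -0.00579568],
       [-0.25106422,  0.3232188 , -0.91241239],
       [ 0.57083841, -0.71180999, -0.40923104]]), 't': array([0.399423  , 0.21097666, 0.5485594 ])}
top {'mtx': array([[482.889896  ,   0.        , 317.17267317],
       [  0.        , 482.889896  , 232.78847887],
       [  0.        ,   0.        ,   1.        ]]), 'R': array([[-0.02816106, -0.99947627, -0.01594151],
       [-0.99312038,  0.02978823, -0.11324558],
       [ 0.11366114,  0.01264272, -0.99343913]]), 't': array([-0.01921808,  0.55390363,  0.8584467 ])}
wrist {'mtx': array([[386.5466761 ,   0.        , 319.27702835],
       [  0.        , 386.5466761 , 237.87949255],
       [  0.        ,   0.        ,   1.        ]]), 'R': array([[ 0.36571065,  0.93072498, -0.00259219],
       [ 0.88558302, -0.34711339,  0.30863409],
       [ 0.28635368, -0.11516638, -0.95117731]]), 't': array([-0.62479479, -0.04162669,  0.37988088])}
```

View pics/scene0.png

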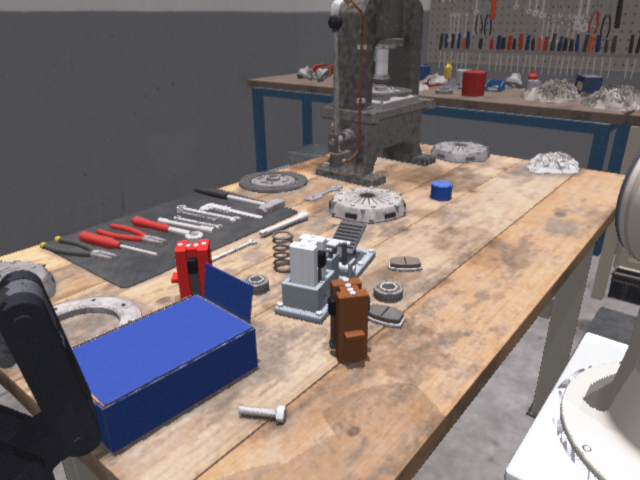

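View pics/top0.png

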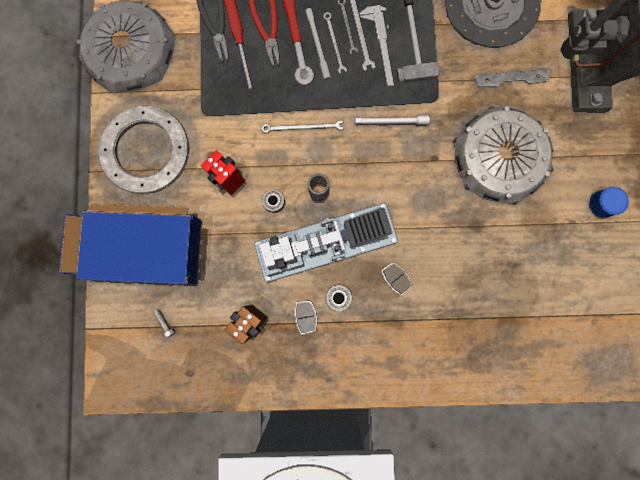

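View pics/wrist0.png

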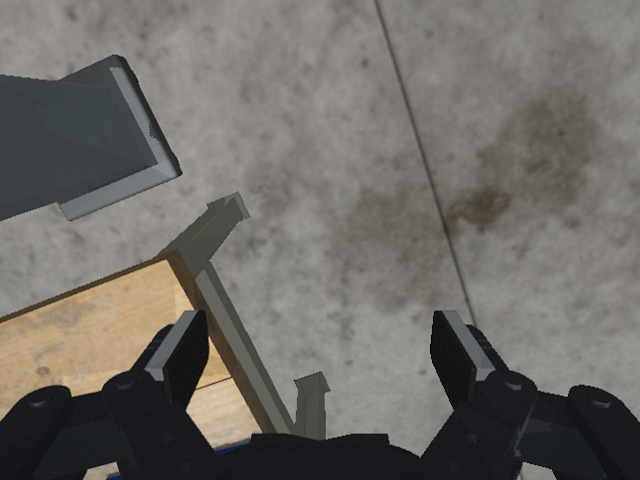

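Scene view: the silver cassette sits in the grey feeder at (307,260), with the pedal tread at (350,235). The look-alikes are red at (193,268) and brown at (348,318). In the top view the silver one is at (280,252), red at (222,172) and brown at (245,323). By the description the target is the silver one in the seat. I'll check this in a close crop.

```bash
python3 - <<'E'
import cv2
a=cv2.imread("pics/top0.png")[185:305,240:420]; cv2.imwrite("pics/topc.png",cv2.resize(a,None,fx=4.4,fy=4.4,interpolation=cv2.INTER_CUBIC))
a=cv2.imread("pics/scene0.png")[205:335,265:385]; cv2.imwrite("pics/scenec.png",cv2.resize(a,None,fx=4.5,fy=4.5,interpolation=cv2.INTER_CUBIC))
E
```

```text
(no output)
```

View pics/topc.png

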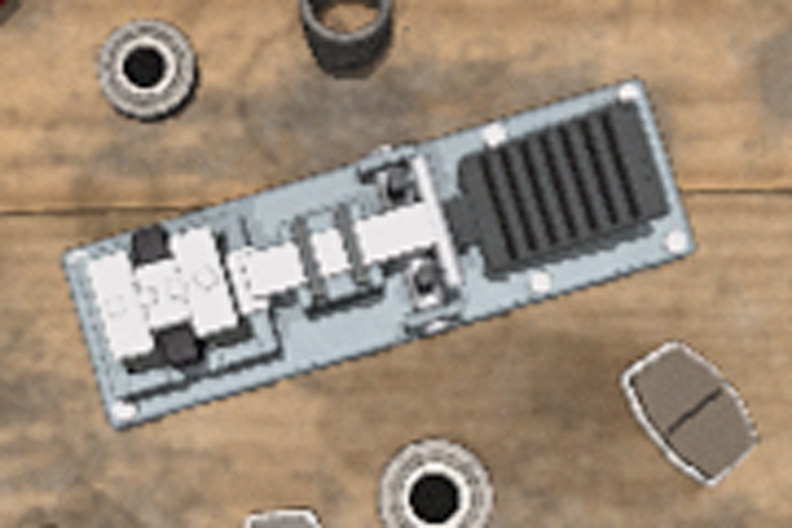

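View pics/scenec.png

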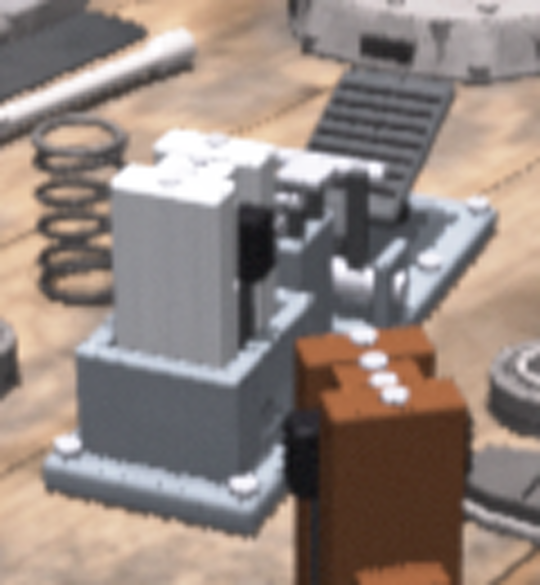

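```bash
cat > h.py <<'E'
import numpy as np, cv2
from bench import manip
from scipy.spatial.transform import Rotation as Rn
def ray(cam,px,z,info=None):
    c=info or manip.camera_info(cam); K,R,t=c["mtx"],np.array(c["R"]),np.array(c["t"])
    d=R.T@np.linalg.inv(K)@np.array([px[0],px[1],1.]); o=-R.T@t
    return o+d*(z-o[2])/d[2]
def proj(cam,X,info=None):
    c=info or manip.camera_info(cam); p=c["mtx"]@(np.array(c["R"])@np.array(X)+c["t"]); return p[:2]/p[2]
def tool(dest,s=None):
    s=s or manip.get_state(); R=Rn.from_rotvec(s["tool_rot"]); 
    return R.inv().apply(np.array(dest)-s["ee_pos"])/0.03
E
python3 - <<'E'
from h import *
f=lambda u,v:(u/4.4+240-.4,v/4.4+185-.4)
P=[ray("top",f(*p),0.01)[:2] for p in [(63,253),(640,80),(695,243),(118,428)]]
F=[(-.045,.04),(.217,.04),(.217,-.04),(-.045,-.04)]
P=np.array(P);F=np.array(F)
# rigid fit
Pc=P.mean(0);Fc=F.mean(0);H=(F-Fc).T@(P-Pc);U,S,Vt=np.linalg.svd(H);R=Vt.T@U.T
t=Pc-R@Fc; yaw=np.arctan2(R[1,0],R[0,0])
print("origin",t,"yaw",np.degrees(yaw),"res",np.round(P-(F@R.T+t),4))
print("btn",[ray("top",f(*p),0.098)[:2] for p in [(151,243),(180,345)]])
print("pad",R@[.165,0]+t, "tread px centre",ray("top",f(565,185),.058))
B=np.array([ray("top",f(*p),0.098)[:2] for p in [(151,243),(180,345)]]).mean(0);print(B)
# project into scene for check
for X in [(0,0,.112),(0,.027,.086),(0,-.027,.086),(-.045,-.04,.01),(.165,0,.058)]:
    w=[*(R@X[:2]+t),X[2]]; print(X,w,proj("scene",w),proj("top",w))
s=manip.get_state();print(Rn.from_rotvec(s["tool_rot"]).as_matrix().round(3))
for n,p,z in [("spring",(318,188),.03)]: print(ray("top",p,z))
E
```

```text
origin [0.51535017 0.03185056] yaw -74.34585773521253 res [[-0.0003 -0.0012]
 [-0.0035  0.001 ]
 [ 0.0023  0.0023]
 [ 0.0014 -0.002 ]]
btn [array([0.53562892, 0.03782574]), array([0.49585199, 0.02736161])]
pad [ 0.5598721  -0.12702926] tread px centre [ 0.55837564 -0.12675358  0.058     ]
[0.51574045 0.03259367]
(0, 0, 0.112) [np.float64(0.5153501697440462), np.float64(0.031850561753793444), 0.112] [308.57829151 239.02463737] [276.82986173 250.97661182]
(0, 0.027, 0.086) [np.float64(0.5413486862333478), np.float64(0.03913596773805526), 0.086] [293.05677388 251.79599728] [273.83041828 237.24468754]
(0, -0.027, 0.086) [np.float64(0.4893516532547447), np.float64(0.024565155769531628), 0.086] [325.12028958 257.45551134] [282.84838063 267.10645584]
(-0.045, -0.04, 0.01) [np.float64(0.4646915057120521), np.float64(0.0643882285185377), 0.01] [321.70276239 316.87708998] [265.34885198 282.67268265]
(0.165, 0, 0.058) [np.float64(0.559872095203424), np.float64(-0.1270292612363824), 0.058] [346.66842786 232.93321669] [368.12989489 225.81032953]
[[-0.931  0.366 -0.   ]
 [ 0.366  0.931 -0.001]
 [ 0.    -0.001 -1.   ]]
[ 0.63725194 -0.0392055   0.03      ]
```

The target is confirmed: silver cassette with black catches at the feeder's end, top-crop pixel (165,300). Next I'll move over the pedal.

Call:
move_arm:
  increments: "0 -0.95 -0.9 0 0;0 -1.9 -1.8 0 0;0 -2.85 -2.7 0 0;0 -3.8 -3.6 0 0;0 -4.75 -4.5 0 0"
  grip_force: 40

```text
t: 0.57
ee_pos: [0.3122, 0.4021, 0.2531]
tool_rot: [-0.584, -3.087, 0.0]
contact_force: [1.2, 0.4, -0.0]
width: 0.301
```

Call:
move_arm:
  increments: "0 -0.95 -0.9 0 0;0 -1.9 -1.8 0 0;0 -2.85 -2.7 0 0;0 -3.8 -3.6 0 0;0 -4.75 -4.5 0 0"

```text
t: 0.98
ee_pos: [0.3955, 0.2242, 0.2533]
tool_rot: [0.585, 3.087, 0.0]
contact_force: [0.8, -0.0, -0.4]
width: -0.001
```

Call:
move_arm:
  increments: "0 -0.95 -0.9 0 0;0 -1.9 -1.8 0 0;0 -2.85 -2.7 0 0;0 -3.8 -3.6 0 0;0 -4.75 -4.5 0 0"

```text
t: 1.4
ee_pos: [0.4787, 0.0462, 0.2533]
tool_rot: [0.586, 3.087, 0.0]
contact_force: [1.3, 0.8, 0.4]
width: -0.007
```

Call:
move_arm:
  increments: "0 0 0 0 7;0 0 0 0 14;0 0 0 0 21;0 0 0 0 28;0 0 0 0 35"

```text
t: 1.82
ee_pos: [0.4782, 0.0481, 0.2531]
tool_rot: [-1.495, -2.763, 0.0]
contact_force: [1.0, -0.4, 1.0]
width: -0.001
```

Call:
move_arm:
  increments: "0 0 0 0 6;0 0 0 0 12;0 0 0 0 18;0 0 0 0 18;0 0 0 0 18"

```text
t: 2.23
ee_pos: [0.4783, 0.0482, 0.2532]
tool_rot: [-1.897, -2.504, 0.0]
contact_force: [0.9, -0.7, 0.6]
width: -0.002
```

```bash
python3 - <<'E'
from h import *
s=manip.get_state(); c=manip.camera_info("wrist"); im=manip.read_camera("wrist"); cv2.imwrite("pics/w1.png",im[:,:,::-1])
np.savez("w1.npz",R=c["R"],t=c["t"],mtx=c["mtx"])
print(Rn.from_rotvec(s["tool_rot"]).as_matrix().round(3), -np.array(c["R"]).T@c["t"])
print(tool([.559,-.127,.10],s))
E
```

```text
[[-0.271  0.963 -0.   ]
 [ 0.963  0.271 -0.   ]
 [ 0.    -0.    -1.   ]] [0.45856804 0.12496836 0.37299665]
[-6.35168335  1.00989786  5.10594219]
```

View pics/w1.png

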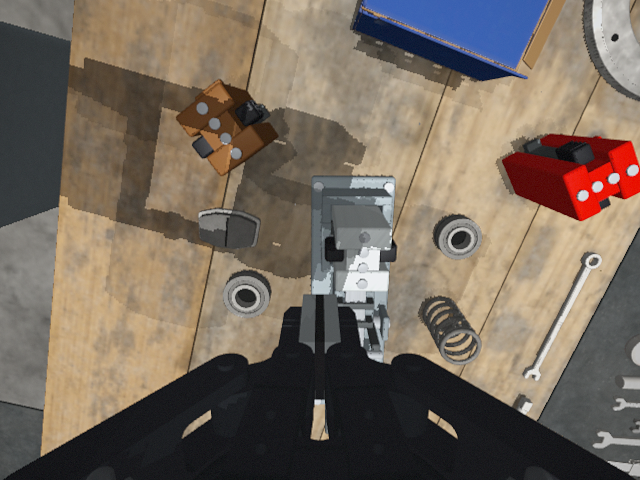

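Wrist view: silver cassette at (362,250), buttons at (334,250) and (390,250), and the base end edge from (312,177) to (396,177). I'll refine from an enlarged crop.

```bash
python3 - <<'E'
import cv2
a=cv2.imread("pics/w1.png")[165:315,290:420]; cv2.imwrite("pics/w1c.png",cv2.resize(a,None,fx=4,fy=4,interpolation=cv2.INTER_CUBIC))
E
```

```text
(no output)
```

View pics/w1c.png

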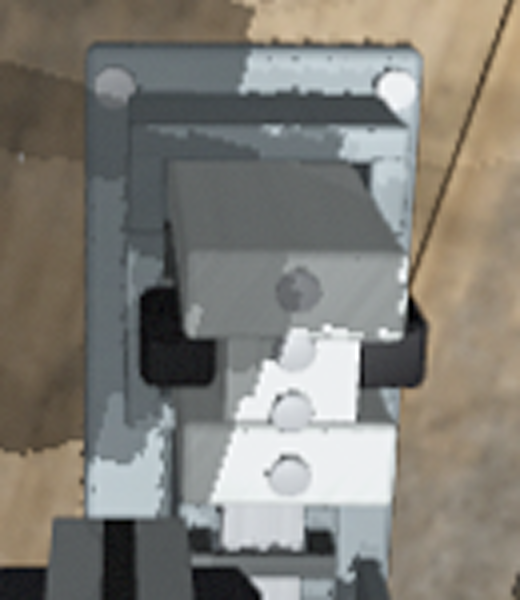

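```bash
python3 - <<'E'
from h import *
c=dict(np.load("w1.npz")); f=lambda u,v:(u/4+290-.4,v/4+165-.4)
P=np.array([ray("",f(*p),.112,c)[:2] for p in [(185,250),(410,250),(398,505),(180,505)]])
print(P, "mean",P.mean(0)); 
for a,b in [(0,1),(3,2),(0,3),(1,2)]:
    d=P[b]-P[a]; print(np.linalg.norm(d),np.degrees(np.arctan2(d[1],d[0])))
Q=np.array([ray("",f(*p),.01,c)[:2] for p in [(88,45),(422,45),(85,515)]])
for b in (1,2):
    d=Q[b]-Q[0]; print("base",np.linalg.norm(d),np.degrees(np.arctan2(d[1],d[0])))
print("base end mid",Q[:2].mean(0), "origin est", Q[:2].mean(0)+.045*np.array([.27,-.963]))
E
```

```text
[[0.49023638 0.05371025]
 [0.52831908 0.06446485]
 [0.5423456  0.01710665]
 [0.50337328 0.00608529]] mean [0.51606859 0.03534176]
0.039572137233504334 15.769743042966269
0.0405007657236086 15.790883217496134
0.04940359021034568 -74.57897141452719
0.04939172371118224 -73.5018016193262
base 0.07835106068188695 15.75431572498944
base 0.12173022920949483 -74.98214200232403
base end mid [0.50416908 0.07839977] origin est [0.51631908 0.03506477]
```

Call:
move_arm:
  increments: "0 -1.3 0.22 0 0;0 -2.6 0.44 0 0;0 -3.9 0.66 0 0;0 -5.2 0.88 0.3 0;0 -6.4 1.08 0.6 0"

```text
t: 2.7
ee_pos: [0.5619, -0.1304, 0.2354]
tool_rot: [1.896, 2.503, 0.001]
contact_force: [0.7, 0.0, 0.8]
width: -0.004
```

Call:
move_arm:
  increments: "0 0 0 1.2 0;0 0 0 2.4 0;0 0 0 3.6 0;0 0 0 4.4 0;0 0 0 4.4 0"

```text
t: 3.12
ee_pos: [0.5584, -0.1274, 0.0988]
tool_rot: [-1.893, -2.498, 0.004]
contact_force: [-1.0, 0.0, -0.9]
width: -0.002
```

```bash
python3 - <<'E'
from h import *
im=manip.read_camera("scene");a=im[195:315,280:420,::-1]; cv2.imwrite("pics/s2.png",cv2.resize(a,None,fx=4.5,fy=4.5,interpolation=cv2.INTER_CUBIC))
s=manip.get_state();print(s["t"],s["ee_pos"],s["contact_force"])
E
```

```text
3.1667 [ 0.55965482 -0.12772979  0.10149408] [ 0.80476006 -0.31785264  1.01707498]
```

View pics/s2.png

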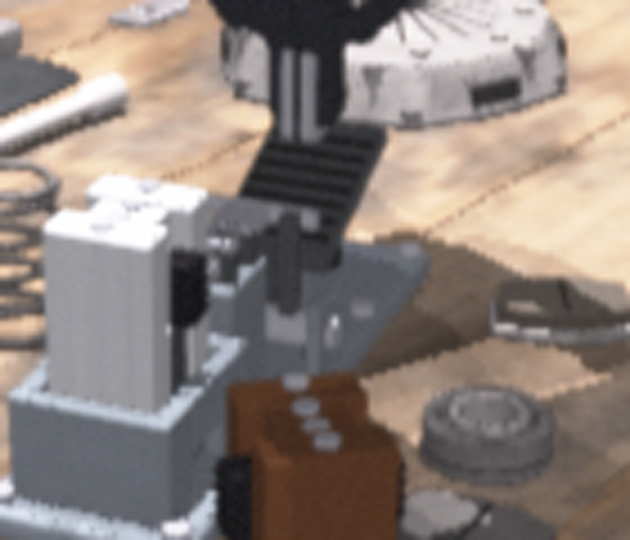

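The fingertips hang over the middle of the tread (crop pixel (300,135)). Pressing now.

Call:
move_arm:
  increments: "0 0 0 0.3 0;0 0 0 0.6 0;0 0 0 0.85 0;0 0 0 1.1 0;0 0 0 1.3 0"

```text
t: 3.58
ee_pos: [0.5619, -0.1286, 0.0646]
tool_rot: [1.899, 2.5, 0.001]
contact_force: [-0.1, -4.3, 7.4]
width: -0.002
```

Call:
move_arm:
  increments: "0 0 0 0.1 0;0 0 0 0.2 0;0 0 0 0.3 0;0 0 0 0.3 0;0 0 0 0.3 0"

```text
t: 4.0
ee_pos: [0.562, -0.1288, 0.0559]
tool_rot: [1.899, 2.499, 0.001]
contact_force: [0.6, -3.8, 6.1]
width: -0.001
```

Call:
move_arm:
  increments: "0 0 0 0.05 0;0 0 0 0.1 0;0 0 0 0.15 0;0 0 0 0.15 0;0 0 0 0.15 0"

```text
t: 4.42
ee_pos: [0.5622, -0.1291, 0.052]
tool_rot: [1.898, 2.499, 0.001]
contact_force: [-0.9, -6.3, 13.8]
width: 0.002
```

```bash
python3 - <<'E'
from h import *
im=manip.read_camera("scene");a=im[195:315,280:420,::-1]; cv2.imwrite("pics/s3.png",cv2.resize(a,None,fx=4.5,fy=4.5,interpolation=cv2.INTER_CUBIC))
s=manip.get_state();print(s["t"],s["ee_pos"],s["contact_force"])
E
```

```text
4.4667 [ 0.56213434 -0.12903537  0.05193839] [-1.28643086 -6.96170084 14.45482673]
```

View pics/s3.png

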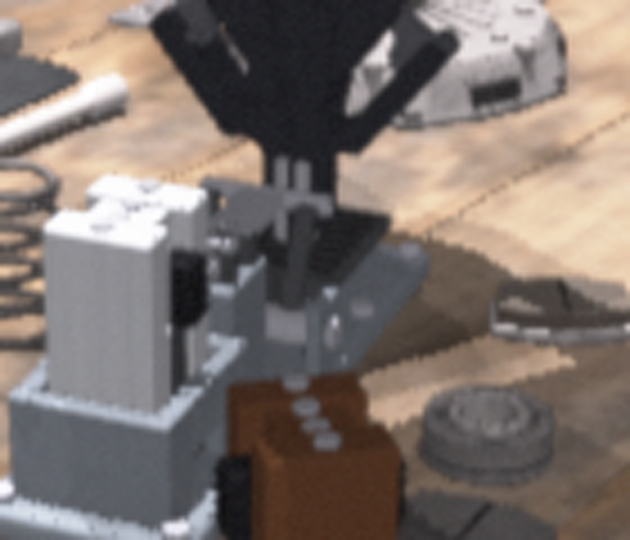

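Call:
move_arm:
  increments: "0 0 0 0.05 0;0 0 0 0.1 0;0 0 0 0.1 0;0 0 0 0.1 0;0 0 0 0.1 0"

```text
t: 4.88
ee_pos: [0.5624, -0.1291, 0.0515]
tool_rot: [1.897, 2.498, 0.001]
contact_force: [-14.0, -1.8, 65.9]
width: -0.0
```

It is hard on the stop (66 N, no further travel). Releasing now.

Call:
move_arm:
  increments: "0 0 0 -0.3 0;0 0 0 -0.8 0;0 0 0 -1.6 0;0 0 0 -2.8 0;0 0 0 -4 0"

```text
t: 5.3
ee_pos: [0.5604, -0.1279, 0.1687]
tool_rot: [-1.9, -2.501, 0.001]
contact_force: [1.2, -1.4, 0.7]
width: 0.003
```

Call:
move_arm:
  increments: "85 0 0 -1.2 0;85 0 0 -2 0;85 0 0 -2 0"

```text
t: 5.55
ee_pos: [0.5632, -0.1287, 0.2333]
tool_rot: [1.895, 2.495, 0.004]
contact_force: [0.8, -0.2, 0.2]
width: 0.416
```

```bash
python3 - <<'E'
from h import *
im=manip.read_camera("scene");a=im[195:315,270:400,::-1]; cv2.imwrite("pics/s4.png",cv2.resize(a,None,fx=4.5,fy=4.5,interpolation=cv2.INTER_CUBIC))
im=manip.read_camera("top");a=im[185:305,240:420,::-1]; cv2.imwrite("pics/t4.png",cv2.resize(a,None,fx=4.4,fy=4.4,interpolation=cv2.INTER_CUBIC))
s=manip.get_state();print(s["t"],s["ee_pos"],s["contact_force"],s["width"],Rn.from_rotvec(s["tool_rot"]).as_matrix().round(3),tool([.516,.034,.20],s))
E
```

```text
5.65 [ 0.56138424 -0.12818668  0.2288359 ] [0.05427429 0.651397   0.12570338] 0.5964515967530953 [[-0.268  0.963  0.002]
 [ 0.963  0.268 -0.001]
 [-0.001  0.002 -1.   ]] [ 5.61524663 -0.01071296  0.95321667]
```

View pics/s4.png

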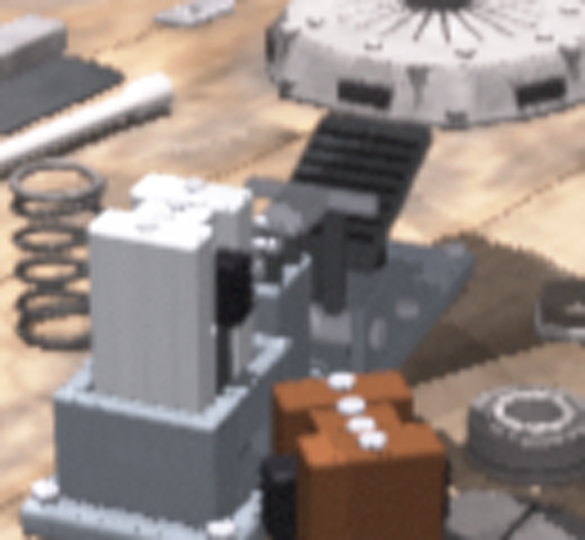

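View pics/t4.png

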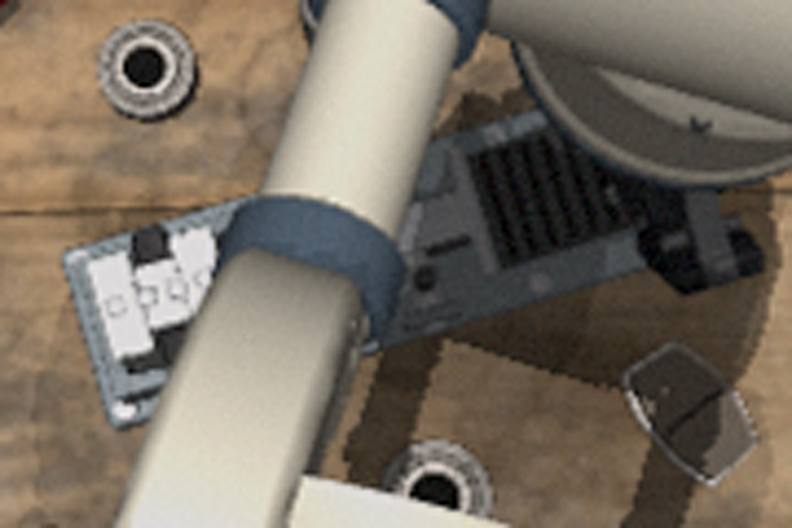

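The pedal is back up and the crossbar has shifted toward it. I'll stop short of the cassette and look.

Call:
move_arm:
  increments: "85 0.9 0 0 0;85 1.8 0 0 0;85 2.7 0 0 0;85 2.7 0 0 0;85 2.7 0 0 0"

```text
t: 6.07
ee_pos: [0.5384, -0.0489, 0.2267]
tool_rot: [-1.897, -2.502, 0.001]
contact_force: [0.1, -0.1, 0.2]
width: 0.995
```

```bash
python3 - <<'E'
from h import *
s=manip.get_state(); c=manip.camera_info("wrist"); im=manip.read_camera("wrist"); cv2.imwrite("pics/w5.png",im[:,:,::-1])
np.savez("w5.npz",R=c["R"],t=c["t"],mtx=c["mtx"])
R=Rn.from_rotvec(s["tool_rot"]).as_matrix()
print(s["t"],s["ee_pos"],R.round(3),s["width"],"tip",proj("",s["ee_pos"],c),
 "exp",proj("",[.516,.034,.112],c))
cv2.imwrite("pics/w5c.png",cv2.resize(im[150:420,200:460,::-1],None,fx=2.2,fy=2.2,interpolation=cv2.INTER_CUBIC))
E
```

```text
6.0667 [ 0.53843214 -0.04886627  0.22668409] [[-0.27   0.963 -0.002]
 [ 0.963  0.27   0.   ]
 [ 0.001 -0.002 -1.   ]] 0.9945986999185682 tip [314.75993046 344.29971038] exp [318.51896619  99.72367726]
```

View pics/w5c.png

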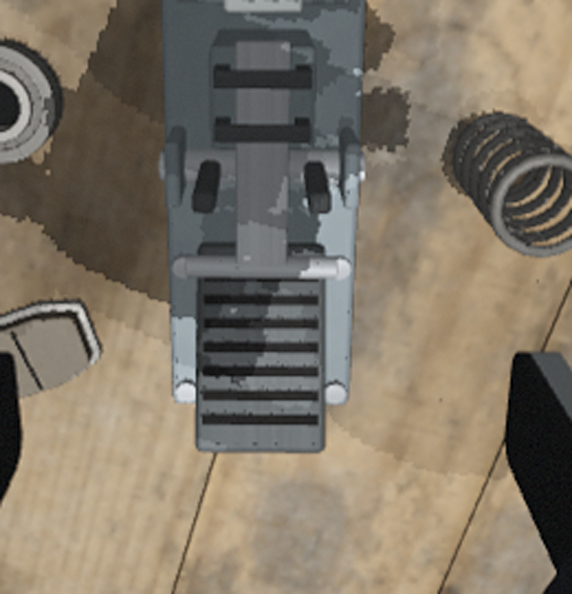

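```bash
python3 - <<'E'
import cv2
a=cv2.imread("pics/w5.png")[40:220,240:400]; cv2.imwrite("pics/w5d.png",cv2.resize(a,None,fx=3.3,fy=3.3,interpolation=cv2.INTER_CUBIC))
E
```

```text
(no output)
```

View pics/w5d.png

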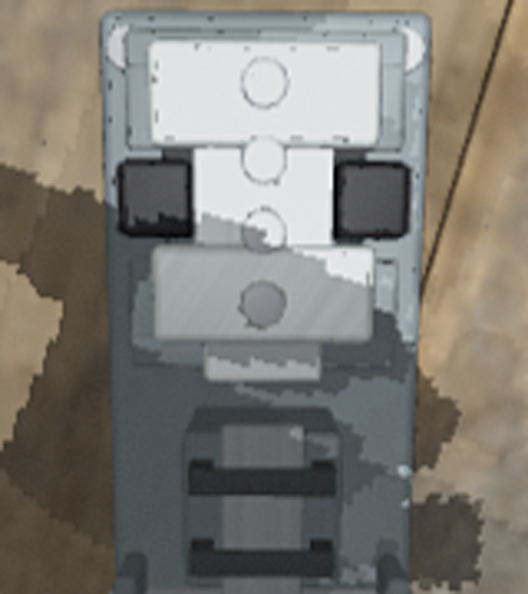

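The bar's nose (crop (262,425)) is well clear of the cassette's toe (262,375), the pedal is up, and both buttons are visible at (155,200) and (371,200).

```bash
python3 - <<'E'
from h import *
c=dict(np.load("w5.npz")); f=lambda u,v:(u/3.3+240-.35,v/3.3+40-.35)
P=np.array([ray("",f(*p),.112,c)[:2] for p in [(150,42),(381,42),(374,340),(153,340)]]); print(P.mean(0))
for a,b in [(0,1),(3,2),(0,3),(1,2)]:
    d=P[b]-P[a]; print(np.linalg.norm(d).round(4),np.degrees(np.arctan2(d[1],d[0])).round(2))
B=np.array([ray("",f(*p),.098,c)[:2] for p in [(155,200),(371,200)]]);print(B.mean(0),np.linalg.norm(B[0]-B[1]))
d=[*((P.mean(0))),.083]
s=manip.get_state();print(tool(d,s),tool([*B.mean(0),.083],s),s["ee_pos"])
E
```

```text
[0.51659866 0.03453693]
0.0386 15.64
0.0396 15.68
0.0486 -75.27
0.0485 -74.17
[0.51637822 0.03420816] 0.039669741290258534
[2.90371066 0.04417421 4.79806307] [2.89513014 0.03415074 4.79807188] [ 0.53893336 -0.04973967  0.22690283]
```

Call:
move_arm:
  increments: "85 1 0.04 0 0;85 2 0.04 0 0;85 2.9 0.04 0 0;85 2.9 0.04 0.8 0;85 2.9 0.04 1.6 0"

```text
t: 6.53
ee_pos: [0.5179, 0.0345, 0.1797]
tool_rot: [1.898, 2.501, 0.002]
contact_force: [0.1, -0.4, -1.3]
width: 0.99
```

Call:
move_arm:
  increments: "85 0 0 0.8 0;85 0 0 1.6 0;85 0 0 2.4 0;85 0 0 3.12 0;85 0 0 3.12 0"

```text
t: 6.95
ee_pos: [0.5154, 0.0333, 0.0824]
tool_rot: [-1.899, -2.497, 0.005]
contact_force: [-0.8, -0.1, -1.2]
width: 0.997
```

```bash
python3 - <<'E'
from h import *
im=manip.read_camera("scene");a=im[175:335,240:400,::-1]; cv2.imwrite("pics/s6.png",cv2.resize(a,None,fx=3.7,fy=3.7,interpolation=cv2.INTER_CUBIC))
s=manip.get_state();print(s["t"],s["ee_pos"],s["contact_force"],s["width"],tool([.5165,.0344,.085],s))
E
```

```text
7.0 [0.51616562 0.03342542 0.08437691] [-0.01585888 -0.76204052 -0.18548904] 0.9967023878764034 [ 0.02835802  0.01932869 -0.02081309]
```

View pics/s6.png

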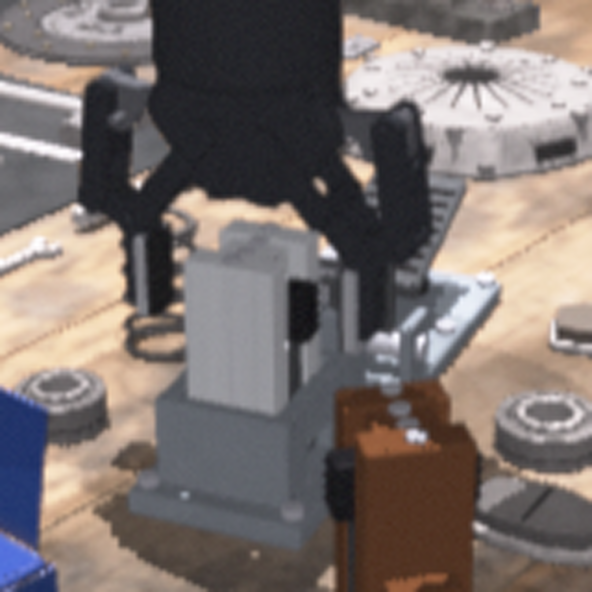

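The fingers straddle the cassette at button height, with pads at crop (150,270) and (352,300) and the button at (303,310). Closing.

Call:
move_arm:
  increments: "60 0 0 0 0;50 0 0 0 0;42 0 0 0 0;35 0 0 0 0;30 0 0 0 0"
  grip_force: 45

```text
t: 7.42
ee_pos: [0.5173, 0.0339, 0.0873]
tool_rot: [1.9, 2.501, 0.001]
contact_force: [-4.9, -1.9, 9.0]
width: 0.46
```

Call:
move_arm:
  increments: "25 0 0 0 0;25 0 0 0 0;25 0 0 0 0;25 0 0 0 0;25 0 0 0 0"

```text
t: 7.83
ee_pos: [0.5172, 0.0339, 0.0873]
tool_rot: [1.9, 2.501, 0.0]
contact_force: [-3.9, -1.6, 10.8]
width: 0.46
```

```bash
python3 - <<'E'
from h import *
im=manip.read_camera("scene");a=im[175:335,240:400,::-1]; cv2.imwrite("pics/s7.png",cv2.resize(a,None,fx=3.7,fy=3.7,interpolation=cv2.INTER_CUBIC))
s=manip.get_state();print(s["t"],s["ee_pos"],s["contact_force"],s["wrist_torque"],s["width"]*85.4)
E
```

```text
7.8833 [0.51721246 0.03396603 0.08734911] [-4.47909495 -2.43530904 10.70085295] [-0.33757067  0.77523016  0.136002  ] 39.65808992330149
```

View pics/s7.png

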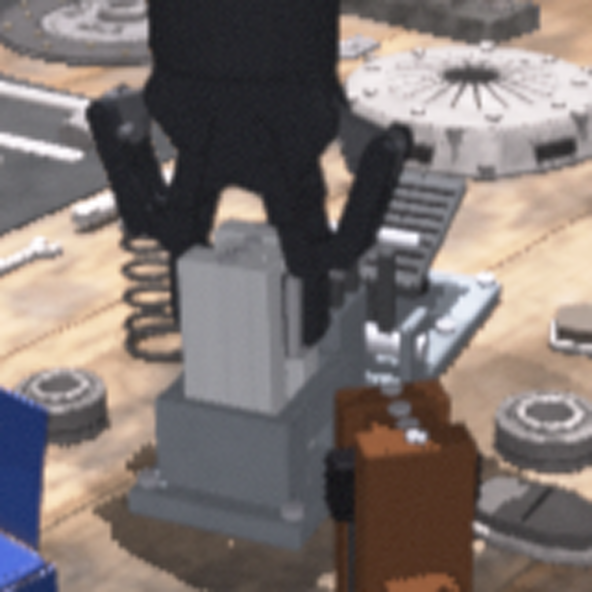

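The opening is 39.7 mm, so both catches are flush. Lifting gently first.

Call:
move_arm:
  increments: "25 0 0 -0.1 0;25 0 0 -0.2 0;25 0 0 -0.3 0;25 0 0 -0.4 0;25 0 0 -0.5 0"

```text
t: 8.3
ee_pos: [0.5172, 0.0341, 0.1016]
tool_rot: [1.901, 2.501, 0.0]
contact_force: [0.4, 0.1, -5.0]
width: 0.462
```

Call:
move_arm:
  increments: "25 0 0 -0.2 0;25 0 0 -0.4 0;25 0 0 -0.6 0;25 0 0 -0.8 0;25 0 0 -1 0"

```text
t: 8.72
ee_pos: [0.5172, 0.0341, 0.1319]
tool_rot: [1.901, 2.501, 0.0]
contact_force: [0.5, 0.2, -4.5]
width: 0.461
```

Call:
move_arm:
  increments: "25 0 0 -0.3 0;25 0 0 -0.6 0;25 0 0 -0.9 0;25 0 0 -1.2 0;25 0 0 -1.5 0"

```text
t: 9.13
ee_pos: [0.5172, 0.0341, 0.1772]
tool_rot: [1.901, 2.501, 0.0]
contact_force: [-0.4, -0.5, -4.9]
width: 0.461
```

Call:
move_arm:
  increments: "25 0 0 -0.3 0;25 0 0 -0.6 0;25 0 0 -0.8 0;25 0 0 -0.95 0;25 0 0 -1 0"

```text
t: 9.55
ee_pos: [0.5174, 0.0341, 0.2069]
tool_rot: [1.901, 2.501, 0.001]
contact_force: [0.3, -0.2, -4.9]
width: 0.461
```

Call:
move_arm:
  increments: "25 0 0 0 0;25 0 0 0 0;25 0 0 0 0;25 0 0 0 0;25 0 0 0 0"

```text
t: 9.97
ee_pos: [0.517, 0.0341, 0.2059]
tool_rot: [-1.901, -2.501, 0.001]
contact_force: [1.1, -0.1, -5.0]
width: 0.458
```

```bash
python3 - <<'E'
from h import *
im=manip.read_camera("scene");cv2.imwrite("pics/s8.png",cv2.resize(im[120:340,200:420,::-1],None,fx=2.7,fy=2.7,interpolation=cv2.INTER_CUBIC))
s=manip.get_state();print(s["t"],s["ee_pos"],s["contact_force"],s["wrist_torque"],s["width"]*85.4,np.abs(s["dq"]).max())
print([(proj("scene",[.5172,.034,z])-[200,120])*2.7 for z in (.112+.1255,)])
E
```

```text
10.0167 [0.51706378 0.03411854 0.20593878] [-0.36114705 -0.14767085 -5.38452345] [ 0.01511321 -0.02698123 -0.01624414] 39.042708701987145 0.0017069811478093882
[array([283.36920683, 101.38023093])]
```

View pics/s8.png

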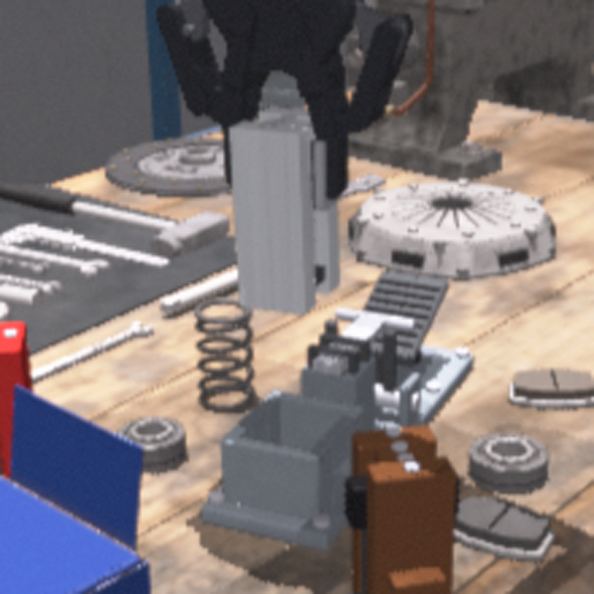

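The cassette hangs upright at crop (280,210), clear of the empty seat at (285,430). The pedal is up and the bystanders look unmoved. Handing in.

```bash
python3 -c "
from bench import manip
print(manip.sign_off())"
```

```text
the job is handed in; nothing more can be done
None
```

I handed the job in at about 10 s with the silver cassette held upright about 12 cm above its seat and both catches squeezed. No verdict is reported at hand-in.

- **Pedal:** I pressed it with closed fingers until it stopped moving. The last press step reached 66 N at the wrist, higher than I intended but under the 120 N limit. After release, the pictures showed the pedal up and the lock bar clear of the cassette's toe.
- **Lift:** I pinched the catches at 45 N. The gripper read 39–40 mm across them, which is their flush width. The tool rose 119 mm straight up.
- **Last checks:** The arm was at rest, and the wrist carried about 5 N, which fits the cassette's weight. In the final picture the cassette was upright and clear of the empty seat. The pedal was up, and the parts around the feeder looked unmoved. I did not measure the catch travel or the bystander positions directly, and no check failed or disagreed.

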